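Draw the relay board's carrier out of the test dock and bolt it there

ROBOT

A 6-joint arm with a two-finger parallel gripper is mounted at the origin on a cart in front of the work surface, level with it; the furniture and walls round the work are solid. World frame = base frame: x ahead of the robot, y to its left, z up, the work surface at z = 0. Lengths are in m, angles in rad, forces in N, time in s.
With the tool pointing down it reaches from about 0.25 to 0.725 m from the base axis. Payload 4 kg.
Tool frame: the origin (TCP) lies midway between the tips of the shut fingers; the grasp point (between the pads) lies 19 mm behind it; z points along the fingers, y is the line along which they close (so a half turn about z gives the same grasp; the last joint's range is limited). The gripper opens to 85 mm and grips with 20 to 120 N. Pads are 22 mm wide; open, the fingers measure 114 mm over their backs; the gripper's body (76 mm by 85 mm) begins 54 mm behind the grasp point. The pads swing forward as they close: fully open they stand 13 mm farther back than shut.
Start: joints at [-1.295, 0.241, 0.005, 1.335, 0, 1.571], TCP at [0.136, -0.481, 0.231] pointing down, gripper open.
Joint ranges: [-2.72, 2.72], [-1.05, 1.87], [-1.09, 1.28], [-1.99, 2.15], [-1.42, 1.44], [-3.14, 3.14]. Speed limits (rad/s): [2.79, 2.79, 3.14, 3.14, 3.14, 3.14].

INTERFACE

Orientations are given as a unit quaternion [x, y, z, w].
In Python, from workcell import bot gives the robot as it stands. The module is installed in compiled form; this text tells all that it offers.
- The arm moves only by the tool jog_arm, never from a script. Its argument "deltas" is a list of rows, each an object with "fingers": the opening, from 0 (shut) to 1 (fully open); "delta_pos": the shift along the tool's x, y, z normalised to -1 to 1, where 1 is 300 mm, a list of three; "yaw": the turn about the tool's z normalised to -1 to 1, where 1 is pi/4 rad. A call has 1 to 12 rows; each row is the pose to reach, as a shift and turn from the pose commanded when the call began, along the tool's axes at that moment; what a row does not reach only later rows make up. A row lasts 1/10 s, in which the tool goes at most 50 mm and 8.59 degrees, less where a joint would pass 70% of its speed; a pose out of reach is approached as far as the arm can. A call with a number of a shift or a turn outside -1 to 1 is refused whole. A call with a gripper value outside its range is refused whole. The fingers move at their own pace and stop on an object; the grip force is fixed at half the most. Time passes only in rows, so rows that repeat a pose let the fingers close. It gives the time, the measured TCP pose, the force, the opening and the grip force at its end, in the units of the state.
- bot.get_obs(): the state, without advancing time (a new reading comes with each control period).
- bot.camera(name): name is "side" or "top" or "wrist"; returns a dict with "image" (420x560x3 uint8, red, green, blue), "range_z" (420x560 float32, m along the optical axis (not along the pixel's ray), 0 where there is no reading), "fx", "fy", "cx", "cy" (pixels), "rvec" (rotation vector, rad) and "tvec" (3), from world to camera coordinates, as OpenCV has them. Camera axes: x right, y down, z forward; pixel columns grow to the right and rows downward; lengths in m; the calibration is good to about 2 mm. A picture is of the moment at which its call begins.
- bot.job_done(): hands the job in; it is judged then, once.
The state is a dict: "clock": time; "joint_pos": joint angles; "joint_vel": joint speeds; "tau": joint torques, N m; "eef_pos": TCP position; "tool_rot": TCP orientation; "ft_force": force on the tool from outside, world axes, zero at the start; "ft_torque": the same for the moment, N m; "grip_width": finger opening in m; "grasp_force": force on a finger pad.
Only numpy, scipy, OpenCV 4.12 (cv2) and the standard library are available. Lean on these libraries where they do the work, as an engineer would, in place of code of your own. Each camera call takes 0.05 s, during which the arm holds its last target. There are 200 camera calls.

TASK

The relay board has finished its run in the two-bay test dock and has to be brought out for unloading. Push the bolt between the bays aside so that it clears the board's carrier, hook a fingertip behind that carrier's front lip and draw it out along its rails to its stop, then push the bolt back to the middle so that the drawn carrier is locked out and the other stays locked shut. Work with the fingertips only: pinch and lift nothing, leave the board and the heatsink lying undisturbed in their nests and the things on the desk where they are.

Things in the scene. Friction and masses are not known exactly. Their poses are not given: they have to be found in the camera images.
- dock: Grey bench test dock fixed on the desk, 146 x 146 mm, deck 32 mm high. Origin: on the desk, 3 mm behind its middle; x from its open front (x = -76 mm) to its rear, y to its left, z up. Two bays with middle lines at y = +36.5 (left) and -36.5 mm (right); between them an aluminium rib 22 mm wide, top z = 51; across the rear a black contact head from x = 51 mm, top z = 64.
- carrier_left (a joint): Left carrier, m: 0 = shut, 0.086 = drawn out to its stop, along the dock's -x. It is an aluminium plate 49 mm wide, upper face 38 mm over the desk, with an upright lip at its front end and behind it a black nest 66 x 46 mm, front wall 14 mm high. 2 N of rail friction; stays where left. Moves only while the bolt is clear of it.
- carrier_right (a joint): Right carrier, the same: 0 = shut, 0.086 = drawn out to its stop, along the dock's -x.
- lip_left (a point): Middle of the rear (hooking) face of the left carrier's lip, 48.5 mm over the desk; shut, it is at x = -70 mm of the dock. The lip is an aluminium strip 47 mm wide, 5 mm thick, up to z = 63.5 mm, with a 6 mm bead on top. Behind it lies the bare plate, a pocket open above, 52 mm long up to the nest, for the fingertip. Moves with the carrier.
- lip_right (a point): The same point on the right carrier's lip.
- bolt (a joint): Bolt between the bays, m, along the dock's y. 0 = middle: its tongue stands 9 mm into both bays and blocks both carriers, in front of the nest of a shut one, behind the nest of one fully out. Beyond +0.0095 (left; end +0.013) it is clear of the right carrier, beyond -0.0095 (right; end -0.013) of the left. 2.5 N of friction; stays where left.
- tab (a point): Top middle of the bolt's upright thumb tab, a dark steel plate 20 mm along the dock's x, 10 mm along its y, z = 50 to 78 mm, by which the bolt is pushed sideways. The tongue under it is a flat steel bar 14 mm along x, 42 mm along y, z = 42 to 50 mm, in a slot across the rib at x = -28 mm of the dock. Moves with the bolt.
- relay_module: Small blue relay board with a blue block and a green terminal block on it, 34 x 52 x 16 mm, loose in the nest of one carrier, its long side along the rails. Origin: middle of its underside (z = 38 mm).
- heatsink: Finned aluminium heatsink 32 x 40 x 24 mm, loose in the nest of the other carrier. Origin: middle of its underside (z = 38 mm); top at z = 62 mm.
- mouse: Silver computer mouse 104 x 60 x 37 mm, loose on the desk to the right of the keyboard; a bystander. Origin: middle of its underside.
- screwdriver: Red screwdriver 198 mm long, 27 mm thick, loose on the desk near the right-hand edge; a bystander. Origin: middle of its underside.
- tape_roll: Black roll of tape, 63 mm across, 18 mm high, lying on the desk to the left of the keyboard; a bystander. Origin: middle of its underside.

How it is judged:
By the outcome, as a careful person would: the job done as asked, in the order asked, and still so for the second after the job is handed in, with the robot touching nothing.
It also fails if it takes over 46 s, if anything falls off the work surface, if the arm or the gripper's body presses on something with over 40 N, if the wrist force passes 120 N, or if a joint passes its speed limit or range.

## Working session

There is one attempt and no reset: what is moved stays moved. The work goes in short steps, Python scripts to look and compute and a tool call to move; the robot and the scene stay as the last step left them, time stands still between calls to the robot, and variables do not carry over. Pictures are saved under pics/ and viewed, at most 10 in all, crops included, and the job is handed in when it is done.

Besides the shell and the picture viewer there is one more tool, called after "Call:" in YAML: its name, and indented under it one key for each argument. jog_arm: Moves the arm, as the interface text tells. Scaled input: -1 to 1 covers 300 mm each way for a shift and pi/4 rad each way for a turn. Its arguments: {"type":"object","properties":{"deltas":{"type":"array","items":{"type":"object","properties":{"fingers":{"type":"number"},"delta_pos":{"type":"array","items":{"type":"number"}},"yaw":{"type":"number"}}}}},"required":["deltas"]}

```bash
mkdir -p pics; cat > h.py <<'E'
import numpy as np, cv2
from workcell import bot
def cam(n):
    c=bot.camera(n); c['R']=cv2.Rodrigues(np.array(c['rvec'],float))[0]; c['t']=np.array(c['tvec'],float).reshape(3); return c
def save(c,f): cv2.imwrite('pics/'+f,c['image'][:,:,::-1])
def pts(c):
    z=c['range_z']; v,u=np.mgrid[:z.shape[0],:z.shape[1]]
    p=np.stack([(u-c['cx'])/c['fx']*z,(v-c['cy'])/c['fy']*z,z],-1)
    return (p-c['t'])@c['R']
def ray(c,u,v,h):
    d=np.array([(u-c['cx'])/c['fx'],(v-c['cy'])/c['fy'],1])@c['R']; o=-c['t']@c['R']
    return o+d*(h-o[2])/d[2]
E
python3 - <<'E'
from h import *
o=bot.get_obs(); print({k:np.round(v,3) for k,v in o.items()})
a=cam('top');save(a,'top0.png');b=cam('side');save(b,'side0.png')
E
```

```text
{'clock': np.float64(0.0), 'joint_pos': array([-1.295,  0.241,  0.004,  1.335, -0.   ,  1.571]), 'joint_vel': array([ 0.   ,  0.002,  0.001, -0.   , -0.002, -0.   ]), 'tau': array([-1.0000e-03, -3.7232e+01,  2.5241e+01,  1.7000e-02,  0.0000e+00,
       -0.0000e+00]), 'eef_pos': array([ 0.136, -0.48 ,  0.23 ]), 'tool_rot': array([ 0.991,  0.137, -0.   , -0.001]), 'ft_force': array([-1.334, -0.566,  0.079]), 'ft_torque': array([0.016, 0.033, 0.04 ]), 'grasp_force': np.float64(0.0), 'grip_width': np.float64(0.085)}
```

View pics/top0.png

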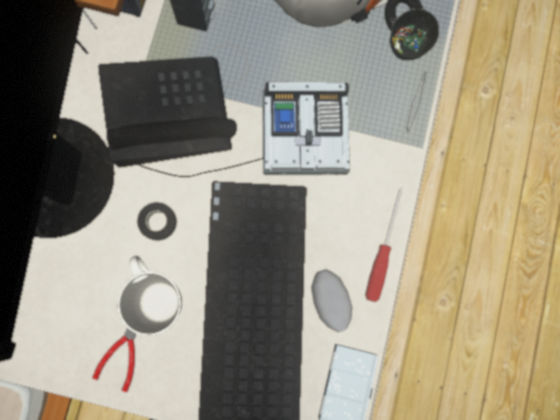

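View pics/side0.png

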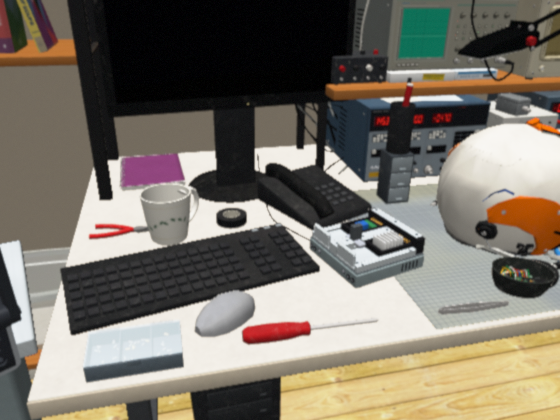

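The relay board (blue, px 285,117) sits in the left bay, and the heatsink (328,115) in the right. The dock's front faces down in the image, at row 172, and the tab is at about (308,137). Next I'll work out the dock's pose.

```bash
python3 - <<'E'
from h import *
a=cam('top');P=pts(a)
for u,v,h in [(285,117,.05),(328,115,.062),(308,137,.078),(265,172,.032),(349,172,.032),(307,127,.04),(215,190,.03),(300,190,.02)]: print(u,v,ray(a,u,v,h).round(4),P[v,u].round(4))
m=np.zeros(P.shape[:2],bool); m[75:180,255:358]=1
m&=(P[...,2]>.024)&(P[...,2]<.09)
n,l,s,_=cv2.connectedComponentsWithStats(m.astype(np.uint8)); k=1+s[1:,4].argmax(); Q=P[l==k]
print(len(Q)); r=cv2.minAreaRect((Q[:,:2]*1000).astype(np.float32)); print(r,cv2.boxPoints(r))
hd=Q[(Q[:,2]>.058)&(Q[:,2]<.067)];print(len(hd))
c=np.mean(ray(a,307,127,.04)); 
big=cv2.resize(a['image'][70:185,250:365],None,fx=5,fy=5,interpolation=cv2.INTER_CUBIC);cv2.imwrite('pics/crop0.png',big[:,:,::-1])
t=Q[Q[:,2]>.069];print(len(t),t.mean(0) if len(t) else 0)
E
```

```text
285 117 [ 0.7017 -0.1712  0.05  ] [ 0.6999 -0.1709  0.0556]
328 115 [ 0.7008 -0.2409  0.062 ] [ 0.7055 -0.2428  0.0481]
308 137 [ 0.6592 -0.2058  0.078 ] [ 0.6598 -0.2059  0.076 ]
265 172 [ 0.6132 -0.1373  0.032 ] [ 0.6145 -0.1374  0.0264]
349 172 [ 0.6121 -0.2771  0.032 ] [ 0.619  -0.2825  0.0008]
307 127 [ 0.6876 -0.2081  0.04  ] [ 0.6837 -0.207   0.0524]
215 190 [ 0.5841 -0.0546  0.03  ] [ 0.5848 -0.0543  0.0262]
300 190 [ 0.5846 -0.1956  0.02  ] [ 0.5855 -0.196   0.0154]
7741
((685.6993408203125, -206.39761352539062), (146.40081787109375, 146.19683837890625), 89.46924591064453) [[ 611.92596 -278.91776]
 [ 758.1165  -280.272  ]
 [ 759.4727  -133.87747]
 [ 613.28217 -132.52322]]
1339
82 [ 0.65978286 -0.20695235  0.07647615]
```

View pics/crop0.png

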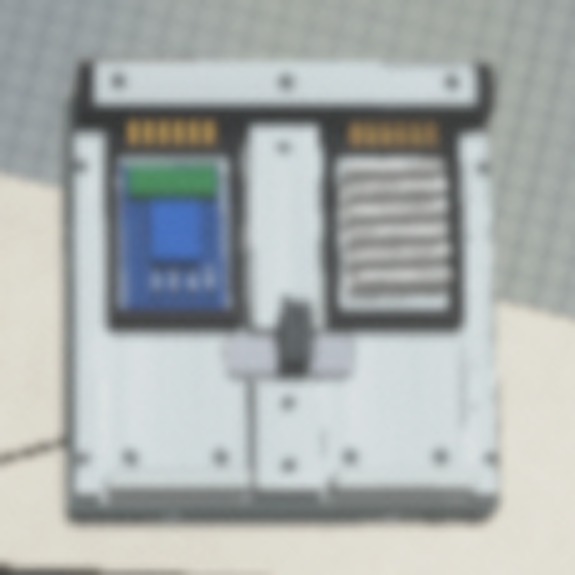

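Call:
jog_arm:
  deltas:
    - {"fingers": 0, "delta_pos": [0.95, -0.18, 0.1], "yaw": 0.362}
    - {"fingers": 0, "delta_pos": [0.95, -0.18, 0.1], "yaw": 0.362}
    - {"fingers": 0, "delta_pos": [0.95, -0.18, 0.1], "yaw": 0.362}
    - {"fingers": 0, "delta_pos": [0.95, -0.18, 0.1], "yaw": 0.362}
    - {"fingers": 0, "delta_pos": [0.95, -0.18, 0.1], "yaw": 0.362}
    - {"fingers": 0, "delta_pos": [0.95, -0.18, 0.1], "yaw": 0.362}
    - {"fingers": 0, "delta_pos": [0.95, -0.18, 0.1], "yaw": 0.362}
    - {"fingers": 0, "delta_pos": [0.95, -0.18, 0.1], "yaw": 0.362}
    - {"fingers": 0, "delta_pos": [0.95, -0.18, 0.1], "yaw": 0.362}
    - {"fingers": 0, "delta_pos": [0.95, -0.18, 0.1], "yaw": 0.362}

```text
clock: 1.15
eef_pos: [0.3944, -0.3524, 0.2015]
tool_rot: [1.0, -0.005, -0.0, 0.0]
ft_force: [-0.9, 0.2, 0.9]
grip_width: 0.0003
grasp_force: 0.0
```

Call:
jog_arm:
  deltas:
    - {"fingers": 0, "delta_pos": [0.87, -0.645, 0.23], "yaw": 0}
    - {"fingers": 0, "delta_pos": [0.87, -0.645, 0.23], "yaw": 0}
    - {"fingers": 0, "delta_pos": [0.87, -0.645, 0.23], "yaw": 0}
    - {"fingers": 0, "delta_pos": [0.87, -0.645, 0.23], "yaw": 0}
    - {"fingers": 0, "delta_pos": [0.87, -0.645, 0.23], "yaw": 0}
    - {"fingers": 0, "delta_pos": [0.87, -0.645, 0.23], "yaw": 0}
    - {"fingers": 0, "delta_pos": [0.87, -0.645, 0.23], "yaw": 0}
    - {"fingers": 0, "delta_pos": [0.87, -0.645, 0.23], "yaw": 0}
    - {"fingers": 0, "delta_pos": [0.87, -0.645, 0.23], "yaw": 0}
    - {"fingers": 0, "delta_pos": [0.87, -0.645, 0.23], "yaw": 0}

```text
clock: 2.15
eef_pos: [0.6573, -0.1622, 0.1328]
tool_rot: [1.0, -0.006, -0.0, 0.0]
ft_force: [-0.4, -1.2, 0.8]
grip_width: 0.0001
grasp_force: 0.0
```

```bash
python3 - <<'E'
from h import *
a=cam('wrist');save(a,'w1.png');P=pts(a)
z=P[...,2];
m=(z>.070)&(z<.082)&(P[...,0]>.62)&(P[...,0]<.70)&(abs(P[...,1]+.206)<.03)
v,u=np.where(m);print(m.sum())
if m.sum(): print(P[m].min(0),P[m].max(0),np.median(P[m],0),u.mean(),v.mean())
o=bot.get_obs();print(o['eef_pos'],o['tool_rot'])
E
```

```text
539
[ 0.65286796 -0.21292653  0.07013825] [ 0.67239698 -0.20258582  0.08068332] [ 0.66363231 -0.20703393  0.07885355] 341.8200371057514 215.60111317254174
[ 0.65736546 -0.16223534  0.13313728] [ 9.99984017e-01 -5.64542787e-03  2.24584052e-04  2.09466014e-04]
```

View pics/w1.png

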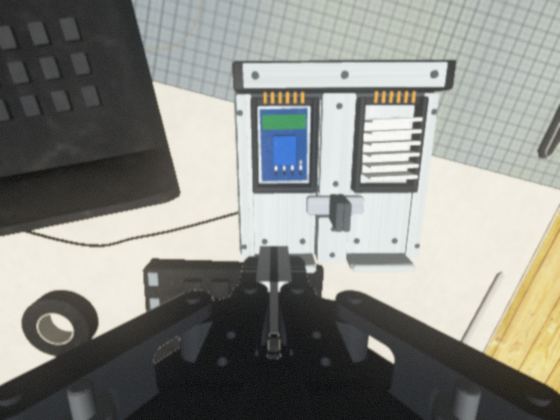

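The tab is at px (341,215), at world (0.6626, -0.2075), and the bolt is in the middle. I'll descend to its left and approach.

Call:
jog_arm:
  deltas:
    - {"fingers": 0, "delta_pos": [0, 0, 0.115], "yaw": 0}
    - {"fingers": 0, "delta_pos": [0, 0, 0.225], "yaw": 0}
    - {"fingers": 0, "delta_pos": [0, 0, 0.225], "yaw": 0}
    - {"fingers": 0, "delta_pos": [0, 0.06, 0.225], "yaw": 0}
    - {"fingers": 0, "delta_pos": [0, 0.085, 0.225], "yaw": 0}
    - {"fingers": 0, "delta_pos": [0, 0.1, 0.225], "yaw": 0}
    - {"fingers": 0, "delta_pos": [0, 0.1, 0.225], "yaw": 0}
    - {"fingers": 0, "delta_pos": [0, 0.1, 0.225], "yaw": 0}

```text
clock: 3.0
eef_pos: [0.6586, -0.1909, 0.0659]
tool_rot: [1.0, -0.005, 0.001, 0.0]
ft_force: [0.3, -0.1, -0.2]
grip_width: 0.0002
grasp_force: 0.0
```

```bash
cat > tab.py <<'E'
from h import *
for n in ('wrist','top'):
    a=cam(n);P=pts(a);z=P[...,2]
    m=(z>.070)&(z<.082)&(P[...,0]>.64)&(P[...,0]<.69)&(abs(P[...,1]+.206)<.03)
    print(n,m.sum(),P[m].min(0).round(4),P[m].max(0).round(4))
o=bot.get_obs();print(o['clock'],o['eef_pos'],o['ft_force'])
E
python3 tab.py
```

```text
wrist 1505 [ 0.6524 -0.2159  0.07  ] [ 0.6728 -0.1779  0.082 ]Traceback (most recent call last):
  File "tab.py", line 5, in <module>
    print(n,m.sum(),P[m].min(0).round(4),P[m].max(0).round(4))
                    ~~~~~~~~^^^
    return umr_minimum(a, axis, None, out, keepdims, initial, where)
ValueError: zero-size array to reduction operation minimum which has no identity
```

Call:
jog_arm:
  deltas:
    - {"fingers": 0, "delta_pos": [0, 0.01, 0], "yaw": 0}
    - {"fingers": 0, "delta_pos": [0, 0.02, 0], "yaw": 0}
    - {"fingers": 0, "delta_pos": [0, 0.028, 0], "yaw": 0}
    - {"fingers": 0, "delta_pos": [0, 0.028, 0], "yaw": 0}
    - {"fingers": 0, "delta_pos": [0, 0.028, 0], "yaw": 0}

```text
clock: 3.6
eef_pos: [0.6581, -0.1986, 0.0648]
tool_rot: [1.0, -0.004, 0.0, -0.0]
ft_force: [-0.5, 2.3, 1.2]
grip_width: 0.0
grasp_force: 1.0
```

```bash
sed -i "s/('wrist','top')/('wrist',)/" tab.py; python3 tab.py
```

```text
wrist 1524 [ 0.6521 -0.2227  0.07  ] [ 0.6726 -0.1857  0.082 ]
3.65 [ 0.65805172 -0.19866842  0.06481407] [0.51524987 2.07798814 0.8753482 ]
```

Call:
jog_arm:
  deltas:
    - {"fingers": 0, "delta_pos": [0, 0.005, 0], "yaw": 0}
    - {"fingers": 0, "delta_pos": [0, 0.01, 0], "yaw": 0}
    - {"fingers": 0, "delta_pos": [0, 0.01, 0], "yaw": 0}
    - {"fingers": 0, "delta_pos": [0, 0.01, 0], "yaw": 0}

```text
clock: 4.05
eef_pos: [0.658, -0.201, 0.0648]
tool_rot: [1.0, -0.004, 0.0, -0.001]
ft_force: [1.1, 4.5, 1.7]
grip_width: -0.0
grasp_force: 2.6
```

```bash
python3 tab.py
```

```text
wrist 1512 [ 0.6519 -0.225   0.07  ] [ 0.6725 -0.1881  0.082 ]
4.1 [ 0.6580427  -0.20094277  0.06480827] [0.62825227 4.85500721 2.27494258]
```

Call:
jog_arm:
  deltas:
    - {"fingers": 0, "delta_pos": [0, -0.04, 0], "yaw": 0}
    - {"fingers": 0, "delta_pos": [-0.062, -0.109, 0], "yaw": 0}
    - {"fingers": 0, "delta_pos": [-0.062, -0.109, 0], "yaw": 0}
    - {"fingers": 0, "delta_pos": [-0.062, -0.109, 0], "yaw": 0}
    - {"fingers": 0, "delta_pos": [-0.062, -0.109, 0.04], "yaw": 0}
    - {"fingers": 0, "delta_pos": [-0.062, -0.109, 0.067], "yaw": 0}
    - {"fingers": 0, "delta_pos": [-0.062, -0.109, 0.067], "yaw": 0}
    - {"fingers": 0, "delta_pos": [-0.062, -0.109, 0.067], "yaw": 0}

```text
clock: 4.9
eef_pos: [0.6393, -0.1691, 0.0437]
tool_rot: [1.0, -0.005, -0.001, -0.0]
ft_force: [0.6, -0.4, 0.2]
grip_width: -0.0001
grasp_force: 0.0
```

```bash
python3 - <<'E'
from h import *
a=cam('wrist');save(a,'w2.png');print(bot.get_obs()['eef_pos'])
E
```

```text
[ 0.63963158 -0.16913883  0.04423026]
```

View pics/w2.png

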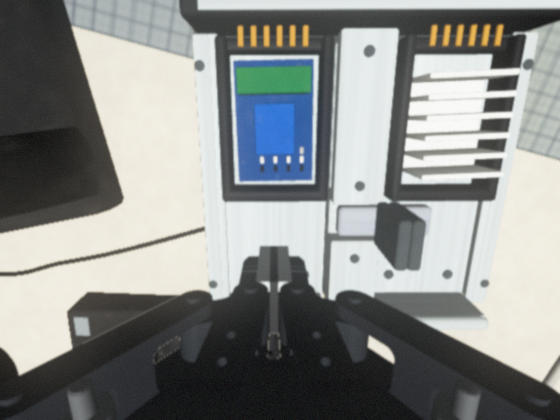

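The tongue's left end (337,220) clears the left plate's edge (325), and the fingertip is in the pocket at (275,265). Next I'll draw it out gently.

Call:
jog_arm:
  deltas:
    - {"fingers": 0, "delta_pos": [-0.015, 0, 0], "yaw": 0}
    - {"fingers": 0, "delta_pos": [-0.03, 0, 0], "yaw": 0}
    - {"fingers": 0, "delta_pos": [-0.045, 0, 0], "yaw": 0}
    - {"fingers": 0, "delta_pos": [-0.06, 0, 0], "yaw": 0}
    - {"fingers": 0, "delta_pos": [-0.08, 0, 0], "yaw": 0}
    - {"fingers": 0, "delta_pos": [-0.1, 0, 0], "yaw": 0}
    - {"fingers": 0, "delta_pos": [-0.12, 0, 0], "yaw": 0}
    - {"fingers": 0, "delta_pos": [-0.14, 0, 0], "yaw": 0}
    - {"fingers": 0, "delta_pos": [-0.16, 0, 0], "yaw": 0}
    - {"fingers": 0, "delta_pos": [-0.18, 0, 0], "yaw": 0}
    - {"fingers": 0, "delta_pos": [-0.2, 0, 0], "yaw": 0}
    - {"fingers": 0, "delta_pos": [-0.22, 0, 0], "yaw": 0}

```text
clock: 6.15
eef_pos: [0.5734, -0.1685, 0.045]
tool_rot: [1.0, -0.004, 0.0, 0.0]
ft_force: [2.2, -1.7, 0.2]
grip_width: -0.0
grasp_force: 1.2
```

Call:
jog_arm:
  deltas:
    - {"fingers": 0, "delta_pos": [-0.02, 0, 0], "yaw": 0}
    - {"fingers": 0, "delta_pos": [-0.035, 0, 0], "yaw": 0}
    - {"fingers": 0, "delta_pos": [-0.05, 0, 0], "yaw": 0}
    - {"fingers": 0, "delta_pos": [-0.06, 0, 0], "yaw": 0}
    - {"fingers": 0, "delta_pos": [-0.07, 0, 0], "yaw": 0}
    - {"fingers": 0, "delta_pos": [-0.075, 0, 0], "yaw": 0}
    - {"fingers": 0, "delta_pos": [-0.08, 0, 0], "yaw": 0}
    - {"fingers": 0, "delta_pos": [-0.08, 0, 0], "yaw": 0}

```text
clock: 6.95
eef_pos: [0.5493, -0.1678, 0.0446]
tool_rot: [1.0, -0.004, -0.0, -0.0]
ft_force: [1.5, -0.0, 1.1]
grip_width: 0.0002
grasp_force: 0.7
```

```bash
python3 - <<'E'
from h import *
a=cam('wrist');save(a,'w3.png');print(bot.get_obs()['eef_pos'])
E
```

```text
[ 0.54930512 -0.16778408  0.0445407 ]
```

View pics/w3.png

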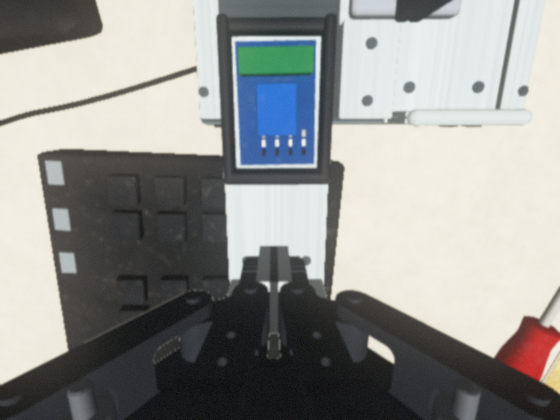

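The carrier is out with the board still in its nest. Next I'll seek the stop.

Call:
jog_arm:
  deltas:
    - {"fingers": 0, "delta_pos": [-0.006, 0, 0], "yaw": 0}
    - {"fingers": 0, "delta_pos": [-0.012, 0, 0], "yaw": 0}
    - {"fingers": 0, "delta_pos": [-0.018, 0, 0], "yaw": 0}
    - {"fingers": 0, "delta_pos": [-0.018, 0, 0], "yaw": 0}
    - {"fingers": 0, "delta_pos": [-0.018, 0, 0], "yaw": 0}

```text
clock: 7.5
eef_pos: [0.5458, -0.1678, 0.0447]
tool_rot: [1.0, -0.004, 0.002, -0.0]
ft_force: [6.0, 1.0, -2.7]
grip_width: -0.0004
grasp_force: 3.1
```

Call:
jog_arm:
  deltas:
    - {"fingers": 0, "delta_pos": [-0.004, 0, 0], "yaw": 0}
    - {"fingers": 0, "delta_pos": [-0.008, 0, 0], "yaw": 0}
    - {"fingers": 0, "delta_pos": [-0.008, 0, 0], "yaw": 0}
    - {"fingers": 0, "delta_pos": [-0.008, 0, 0], "yaw": 0}

```text
clock: 7.9
eef_pos: [0.5459, -0.1678, 0.0449]
tool_rot: [1.0, -0.004, 0.004, -0.0]
ft_force: [12.0, -0.7, -7.6]
grip_width: 0.0002
grasp_force: 5.7
```

That's the stop: 12 N with no further motion. I'll unhook, lift and cross to the right of the tab.

Call:
jog_arm:
  deltas:
    - {"fingers": 0, "delta_pos": [0.03, 0, 0], "yaw": 0}
    - {"fingers": 0, "delta_pos": [0.05, 0, 0], "yaw": 0}
    - {"fingers": 0, "delta_pos": [0.05, 0, -0.13], "yaw": 0}
    - {"fingers": 0, "delta_pos": [0.05, 0, -0.25], "yaw": 0}
    - {"fingers": 0, "delta_pos": [0.05, 0, -0.25], "yaw": 0}
    - {"fingers": 0, "delta_pos": [0.38, 0.28, -0.25], "yaw": 0}
    - {"fingers": 0, "delta_pos": [0.38, 0.28, -0.25], "yaw": 0}
    - {"fingers": 0, "delta_pos": [0.38, 0.28, -0.25], "yaw": 0}
    - {"fingers": 0, "delta_pos": [0.38, 0.28, -0.25], "yaw": 0}
    - {"fingers": 0, "delta_pos": [0.38, 0.28, -0.25], "yaw": 0}
    - {"fingers": 0, "delta_pos": [0.38, 0.28, -0.25], "yaw": 0}

```text
clock: 9.0
eef_pos: [0.6538, -0.252, 0.119]
tool_rot: [1.0, -0.004, -0.001, -0.001]
ft_force: [0.8, 0.6, 0.2]
grip_width: 0.0001
grasp_force: 0.0
```

```bash
python3 - <<'E'
from h import *
a=cam('wrist');save(a,'w4.png');print(bot.get_obs()['eef_pos'])
E
python3 tab.py
```

```text
[ 0.65399219 -0.25193244  0.1195386 ]
wrist 598 [ 0.6525 -0.225   0.07  ] [ 0.6723 -0.2148  0.0815]
9.1 [ 0.65426222 -0.2519437   0.11997883] [0.15855082 0.43182879 0.32525157]
```

View pics/w4.png

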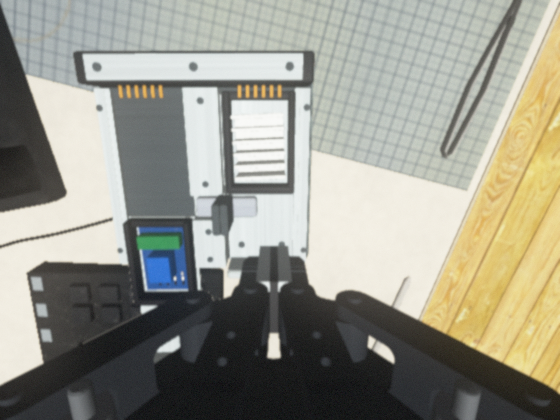

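The carrier is fully out with the board at (160,260) in its nest, and the bolt is still at the right. I'll descend and push it back.

Call:
jog_arm:
  deltas:
    - {"fingers": 0, "delta_pos": [0.01, 0, 0.1], "yaw": 0}
    - {"fingers": 0, "delta_pos": [0.01, 0, 0.18], "yaw": 0}
    - {"fingers": 0, "delta_pos": [0.01, 0, 0.18], "yaw": 0}
    - {"fingers": 0, "delta_pos": [0.01, -0.03, 0.18], "yaw": 0}
    - {"fingers": 0, "delta_pos": [0.01, -0.05, 0.18], "yaw": 0}
    - {"fingers": 0, "delta_pos": [0.01, -0.06, 0.18], "yaw": 0}
    - {"fingers": 0, "delta_pos": [0.01, -0.07, 0.18], "yaw": 0}
    - {"fingers": 0, "delta_pos": [0.01, -0.07, 0.18], "yaw": 0}
    - {"fingers": 0, "delta_pos": [0.01, -0.07, 0.18], "yaw": 0}

```text
clock: 10.0
eef_pos: [0.6592, -0.2323, 0.067]
tool_rot: [1.0, -0.004, 0.001, 0.0]
ft_force: [-0.3, -2.1, 2.7]
grip_width: -0.0003
grasp_force: 1.4
```

```bash
sed -i 's/+.206)<.03)/+.206)<.03)\&(P[...,0]>.669)/' tab.py; python3 tab.py
```

```text
wrist 487 [ 0.669  -0.2359  0.07  ] [ 0.6727 -0.2103  0.082 ]
10.05 [ 0.65912902 -0.23235749  0.06680532] [ 0.25498658 -2.00851771  3.15216577]
```

Call:
jog_arm:
  deltas:
    - {"fingers": 0, "delta_pos": [0, -0.008, 0], "yaw": 0}
    - {"fingers": 0, "delta_pos": [0, -0.016, 0], "yaw": 0}
    - {"fingers": 0, "delta_pos": [0, -0.016, 0], "yaw": 0}
    - {"fingers": 0, "delta_pos": [0, -0.016, 0], "yaw": 0}

```text
clock: 10.45
eef_pos: [0.6581, -0.2269, 0.0651]
tool_rot: [1.0, -0.004, -0.0, -0.0]
ft_force: [1.1, -1.7, 1.9]
grip_width: 0.0002
grasp_force: 1.1
```

Call:
jog_arm:
  deltas:
    - {"fingers": 0, "delta_pos": [0, 0.03, 0], "yaw": 0}
    - {"fingers": 0, "delta_pos": [0, 0.06, 0], "yaw": 0}
    - {"fingers": 0, "delta_pos": [0, 0.06, -0.18], "yaw": 0}
    - {"fingers": 0, "delta_pos": [0, 0.06, -0.18], "yaw": 0}
    - {"fingers": 0, "delta_pos": [0, 0.06, -0.18], "yaw": 0}

```text
clock: 10.95
eef_pos: [0.6595, -0.2463, 0.122]
tool_rot: [1.0, -0.005, 0.002, 0.001]
ft_force: [0.7, 0.8, -0.0]
grip_width: -0.0001
grasp_force: 0.0
```

```bash
python3 tab.py; python3 - <<'E'
from h import *
a=cam('wrist');save(a,'w5.png');P=pts(a);z=P[...,2]
# tongue z~50 beside tab; and rib
for x in (.656,.662,.668):
    m=(abs(P[...,0]-x)<.002)&(z>.046)&(z<.055)&(abs(P[...,1]+.206)<.04);y=np.sort(P[m][:,1]);print(x,len(y),y[[0,-1]])
I=a['image'].astype(float);print(ray(a,*[300,200],.05))
cv2.imwrite('pics/w5c.png',cv2.resize(a['image'][40:300,60:340],None,fx=2,fy=2)[:,:,::-1])
E
```

```text
wrist 143 [ 0.6691 -0.2143  0.0702] [ 0.6725 -0.2043  0.0809]
11.0 [ 0.65842818 -0.24569964  0.12011144] [ 0.27624489  0.6957953  -0.16360494]
0.656 107 [-0.22970174 -0.18813253]
0.662 205 [-0.22992327 -0.18886806]
0.668 254 [-0.23002707 -0.18830511]
[ 0.67136126 -0.26463934  0.05      ]
```

View pics/w5c.png

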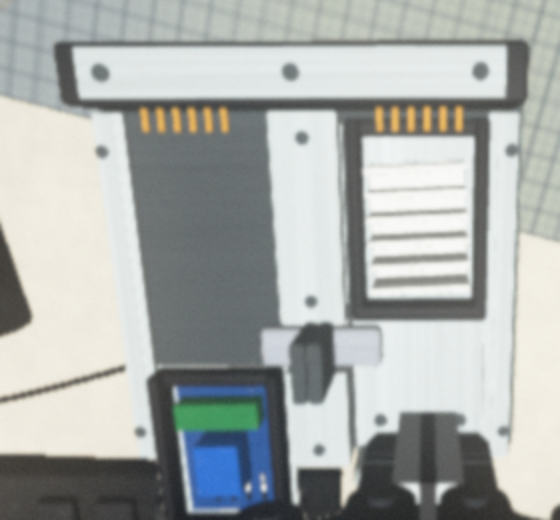

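The bolt is about 1.5 mm short of its original middle, so I'll nudge it.

Call:
jog_arm:
  deltas:
    - {"fingers": 0, "delta_pos": [0, 0, 0.1], "yaw": 0}
    - {"fingers": 0, "delta_pos": [0, 0, 0.18], "yaw": 0}
    - {"fingers": 0, "delta_pos": [0, 0, 0.18], "yaw": 0}
    - {"fingers": 0, "delta_pos": [0, -0.03, 0.18], "yaw": 0}
    - {"fingers": 0, "delta_pos": [0, -0.055, 0.18], "yaw": 0}
    - {"fingers": 0, "delta_pos": [0, -0.06, 0.18], "yaw": 0}
    - {"fingers": 0, "delta_pos": [0, -0.065, 0.18], "yaw": 0}
    - {"fingers": 0, "delta_pos": [0, -0.065, 0.18], "yaw": 0}
    - {"fingers": 0, "delta_pos": [0, -0.065, 0.18], "yaw": 0}

```text
clock: 11.95
eef_pos: [0.6593, -0.2261, 0.0671]
tool_rot: [1.0, -0.004, 0.001, 0.0]
ft_force: [0.8, -1.9, 2.5]
grip_width: 0.0002
grasp_force: 1.1
```

Call:
jog_arm:
  deltas:
    - {"fingers": 0, "delta_pos": [0, 0.03, 0], "yaw": 0}
    - {"fingers": 0, "delta_pos": [0, 0.06, 0], "yaw": 0}
    - {"fingers": 0, "delta_pos": [0, 0.06, -0.18], "yaw": 0}
    - {"fingers": 0, "delta_pos": [0, 0.06, -0.18], "yaw": 0}
    - {"fingers": 0, "delta_pos": [0, 0.06, -0.18], "yaw": 0}

```text
clock: 12.45
eef_pos: [0.6597, -0.2451, 0.1223]
tool_rot: [1.0, -0.005, 0.003, 0.001]
ft_force: [-0.3, 0.4, -0.6]
grip_width: -0.0004
grasp_force: 0.0
```

```bash
python3 tab.py; python3 - <<'E'
from h import *
a=cam('wrist');P=pts(a);z=P[...,2]
m=(abs(P[...,0]-.664)<.005)&(z>.046)&(z<.055)&(abs(P[...,1]+.206)<.04);y=P[m][:,1];print('tongue',y.min(),y.max())
m=(abs(P[...,0]-.70)<.02)&(z>.048)&(z<.054)&(abs(P[...,1]+.206)<.013);y=P[m][:,1];print('rib',np.percentile(y,[1,99]))
# front edge of left lip from wrist/top
b=cam('top');Q=pts(b);m=(Q[...,2]>.05)&(Q[...,2]<.075)&(abs(Q[...,1]+.169)<.018)&(Q[...,0]<.6)&(Q[...,0]>.48)
x=Q[m][:,0];print('lip/nest x',np.histogram(x,bins=np.arange(.5,.605,.005)),x.min())
cv2.imwrite('pics/end.png',cv2.resize(b['image'][70:220,240:400],None,fx=4,fy=4)[:,:,::-1])
E
```

```text
wrist 143 [ 0.669  -0.2136  0.0701] [ 0.6725 -0.2039  0.0806]
12.5 [ 0.65853901 -0.24444523  0.12027766] [-1.43494307 -0.25756856 -0.23345739]
tongue -0.22950484488019343 -0.18752158033941288
rib [-0.2180011  -0.19636074]Traceback (most recent call last):
  File "<stdin>", line 7, in <module>
    return umr_minimum(a, axis, None, out, keepdims, initial, where)
ValueError: zero-size array to reduction operation minimum which has no identity
```

Call:
jog_arm:
  deltas:
    - {"fingers": 0, "delta_pos": [0, 0, 0.1], "yaw": 0}
    - {"fingers": 0, "delta_pos": [0, 0, 0.18], "yaw": 0}
    - {"fingers": 0, "delta_pos": [0, 0, 0.18], "yaw": 0}
    - {"fingers": 0, "delta_pos": [0, -0.03, 0.18], "yaw": 0}
    - {"fingers": 0, "delta_pos": [0, -0.055, 0.18], "yaw": 0}
    - {"fingers": 0, "delta_pos": [0, -0.06, 0.18], "yaw": 0}
    - {"fingers": 0, "delta_pos": [0, -0.065, 0.18], "yaw": 0}
    - {"fingers": 0, "delta_pos": [0, -0.065, 0.18], "yaw": 0}
    - {"fingers": 0, "delta_pos": [0, -0.065, 0.18], "yaw": 0}

```text
clock: 13.5
eef_pos: [0.6593, -0.2245, 0.0671]
tool_rot: [1.0, -0.004, 0.001, 0.0]
ft_force: [0.5, -1.9, 3.3]
grip_width: 0.0002
grasp_force: 1.2
```

Call:
jog_arm:
  deltas:
    - {"fingers": 0, "delta_pos": [0, 0.03, 0], "yaw": 0}
    - {"fingers": 0, "delta_pos": [0, 0.06, 0], "yaw": 0}
    - {"fingers": 0, "delta_pos": [0, 0.06, -0.18], "yaw": 0}
    - {"fingers": 0, "delta_pos": [0, 0.06, -0.28], "yaw": 0}
    - {"fingers": 0, "delta_pos": [0, 0.35, -0.35], "yaw": 0}
    - {"fingers": 0, "delta_pos": [0, 0.35, -0.35], "yaw": 0}
    - {"fingers": 0, "delta_pos": [-0.6, 0.35, -0.35], "yaw": 0}
    - {"fingers": 0, "delta_pos": [-0.6, 0.35, -0.35], "yaw": 0}
    - {"fingers": 0, "delta_pos": [-0.6, 0.35, -0.35], "yaw": 0}
    - {"fingers": 0, "delta_pos": [-0.6, 0.35, -0.35], "yaw": 0}
    - {"fingers": 0, "delta_pos": [-0.6, 0.35, -0.35], "yaw": 0}

```text
clock: 14.6
eef_pos: [0.4726, -0.3278, 0.1704]
tool_rot: [1.0, -0.006, -0.002, -0.001]
ft_force: [0.9, -0.1, 0.2]
grip_width: -0.0002
grasp_force: 0.0
```

```bash
python3 - <<'E'
from h import *
for n in ('wrist','top'):
    a=cam(n);P=pts(a);z=P[...,2]
    def r(name,m,ax):
        y=P[m][:,ax]; print(n,name,len(y),np.percentile(y,[1,50,99]).round(4) if len(y) else '')
    Y=P[...,1];X=P[...,0]
    r('tab',(z>.07)&(z<.082)&(abs(X-.6625)<.012)&(abs(Y+.206)<.03),1)
    r('tongue',(abs(X-.664)<.005)&(z>.046)&(z<.055)&(abs(Y+.206)<.04),1)
    r('lip x',(z>.054)&(z<.076)&(abs(Y+.169)<.018)&(X<.575)&(X>.48),0)
    if n=='top': cv2.imwrite('pics/end.png',cv2.resize(a['image'][70:220,240:400],None,fx=4,fy=4)[:,:,::-1])
E
```

```text
wrist tab 0 
wrist tongue 0 
wrist lip x 377 [0.5285 0.5317 0.5345]
top tab 90 [-0.2109 -0.2058 -0.201 ]
top tongue 95 [-0.2266 -0.1988 -0.1854]
top lip x 92 [0.5283 0.531  0.534 ]
```

View pics/end.png

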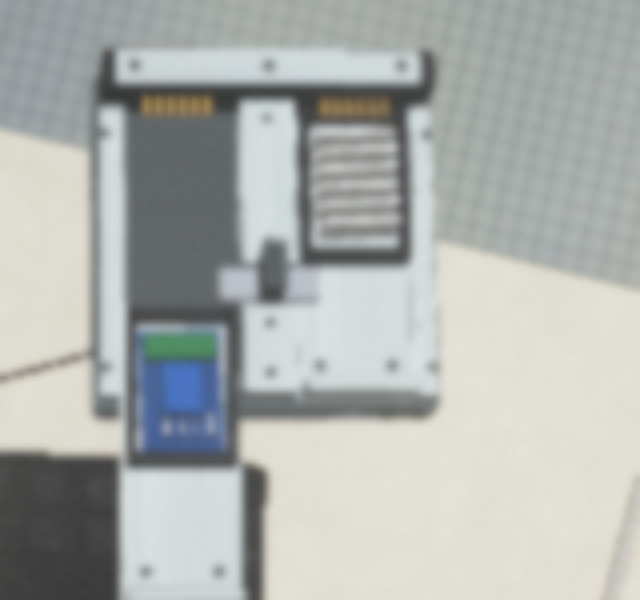

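The left carrier is at its stop, with the tongue at (268,283) centred behind its nest. The board and heatsink are undisturbed. I'll hand it in.

```bash
python3 -c "
from workcell import bot
print(bot.job_done())"
```

```text
the job is handed in; nothing more can be done
None
```

I drew the relay board's carrier (left) out to its stop and pushed the bolt back to the middle, which locks that carrier out and the heatsink's carrier shut; the job was handed in at about 15 s, with no verdict shown.

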